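Jar lid run home, then a quarter turn back

TASK

Lift the square glass jar with the knurled screw lid out of the crate and lower it gently, without dropping it, into the square well of the wooden block until it stands on the bottom of the well. There, screw the lid clockwise until it bottoms out on its thread, then back it off a quarter turn so that the jar can breathe. Finish still gripping the lid at that setting with the jar seated in the well - do not let go - and leave the other jars and the tub where they are.

Things in the scene. Friction and masses are not known exactly. Their poses are not given: they have to be found in the camera images.
- jar_center (a point): the loose square jar: clear glass body 60 x 60 mm, 62 mm high, with a strip of blue tape around it; about 0.25 kg in all (varies by a third). This point is the centre of the glass body (31 mm above its underside), z up, x and y square to its sides. Above the body a neck 36 mm across rises to the lid: with the lid fully home 12 mm of neck stands clear between the jar's shoulder and the lid's underside. The jar can be carried by its lid.
- lid_center (a point): the jar's round aluminium screw lid, knurled, 48 mm across and 24 mm high, with a short dark rib on top running outward from the middle. This point is the centre of the lid (half-way up, on its axis, which is the jar's axis), 55 mm above jar_center with the lid fully home and about 1 mm more per radian it is unscrewed (6 mm a turn); its x axis turns with the lid and points along the rib. The lid stays on the jar's thread throughout.
- lid (a joint): angle of the lid against the jar, rad: 0 = bottomed out (hard stop), growing as the lid is unscrewed (anticlockwise from above); it starts at about 0.8 to 2.4. It turns stiffly (about 0.07 N m) and stays where it is left.
- well_floor (a point): the fixed wooden block, 130 x 130 mm and 32 mm high, on the worktop, with a square well 64 x 64 mm in its top, 20 mm deep, its mouth chamfered by 4 mm. This point is the centre of the well's floor, 12 mm above the worktop; x and y square to the well's sides. The jar fits in any of its four quarter-turn orientations with 2 mm to spare on each side, is kept from turning there but for less than 0.1 rad of play either way, and stands with jar_center 31 mm above this point.
- crate: fixed light wooden crate, open on top, 170 mm along its x, 260 mm along its y, walls 50 mm high and 6 mm thick, floor 6 mm; origin at the centre of its underside. The square jar stands at one end of it and the round jar at the other, about 120 mm apart along y.
- round_jar_center (a point): bystander: loose round glass jar with a smooth lid and a blue tape band, 62 mm across, 88 mm high, in the crate beside the square jar; point at its centre
- tub_center (a point): bystander: loose white tub with black label, 90 mm across, 120 mm high; point at its centre
- open_jar_center (a point): bystander: loose open empty round glass jar, 68 mm across, 75 mm high; point at its centre
There are look-alikes about, which are no part of the job. What is meant by the part that bears well_floor is not blue, and is the smaller of those in its own colour. Leave any orange look-alike of the part that bears jar_center alone.

How it is judged (in metres and radians):
On the way, in this order (a step that is already met when the one before it is completed fails the run):
1. the jar is lifted clear of the crate (z of jar_center in the frame of crate above 0.09 m and contact force between the fingers and jar above 0.5 N), for 0.1 s.
2. the jar stands upright on the floor of the block's well, its lid not yet home (horizontal distance between jar_center and well_floor below 0.005 m and z of jar_center in the frame of well_floor below 0.035 m and angle between jar_center's own z axis and vertical below 0.06 rad and value of joint lid above 0.3 rad), for 0.2 s.
3. the lid is screwed home (within 0.06 rad of the stop) with the jar in the well (horizontal distance between jar_center and well_floor below 0.005 m and z of jar_center in the frame of well_floor below 0.035 m and angle between jar_center's own z axis and vertical below 0.06 rad and value of joint lid below 0.06 rad), for 0.2 s.
At the end, for the whole second after the job is handed in: The jar stands in the well (within 5 mm of its axis and 4 mm of fully down, upright within 0.06 rad); the lid, having been home, is backed off 1.27 to 1.87 rad from the stop and still; the fingers still grip the lid (over 1.5 N, grasp point within 35 mm of its centre) (horizontal distance between jar_center and well_floor below 0.005 m and z of jar_center in the frame of well_floor below 0.035 m and angle between jar_center's own z axis and vertical below 0.06 rad and value of joint lid between 1.27 and 1.87 rad and velocity of joint lid between -0.05 and 0.05 rad/s and contact force between the fingers and jar above 1.5 N and distance between the grasp point and lid_center below 0.035 m); the arm keeps its last pose, push and grip.
It fails at once if the jar is dropped (falls free of the fingers faster than 0.4 m/s) (linear speed of jar above 0.4 m/s and contact force between the fingers and jar below 0.1 N).
It fails at once if the round jar is shifted by more than 40 mm or tipped (distance of round_jar_center from where it was at the start of the episode above 0.04 m or angle between round_jar_center's own z axis and vertical above 0.4 rad).
It fails at once if the tub is shifted by more than 30 mm (distance of tub_center from where it was at the start of the episode above 0.03 m).
It fails at once if the open jar is shifted by more than 30 mm (distance of open_jar_center from where it was at the start of the episode above 0.03 m).
It also fails if it takes over 72 s, if anything falls off the work surface, if the arm or the gripper's body presses on something with over 40 N, if the wrist force passes 120 N, or if a joint passes its speed limit or range.

ROBOT

A 6-joint arm with a two-finger parallel gripper is mounted at the origin on the work surface. World frame = base frame: x ahead of the robot, y to its left, z up, the work surface at z = 0. Lengths are in m, angles in degrees, forces in N, time in s.
With the tool pointing down it reaches from about 0.2 to 0.875 m from the base axis. Payload 3.4 kg.
Tool frame: the origin (TCP) lies between the finger pads; the fingertips stand 25 mm ahead of it and the grasp point (between the pads) lies 6 mm ahead of it; z points along the fingers, y is the line along which they close (so a half turn about z gives the same grasp; the last joint's range is limited). The gripper opens to 94 mm and grips with 3 to 60 N. Pads are 16 mm wide; open, the fingers measure 119 mm over their backs; the gripper's body (75 mm by 177 mm) begins 78 mm behind the grasp point.
Start: joints at [64.458, 15.808, 86.224, -0, 77.962, -6.933], TCP at [0.184, 0.545, 0.23] pointing down, gripper open.
Joint ranges: [-165.64, 165.64], [-43.16, 119.46], [12.63, 154.43], [-67.54, 247.53], [6.08, 155.33], [-154.97, 154.97]. Speed limits (degrees/s): [147.25, 147.25, 180, 180, 180, 180].

INTERFACE

Orientations are given as a 3x3 rotation matrix whose columns are the frame's x, y, z axes.
In Python, from station import r gives the robot as it stands. The module is installed in compiled form; this text tells all that it offers.
- The arm moves only by the tool drive_tool, never from a script. Its argument "rows" is a list that holds one entry, the list of rows, each a list of 7 numbers: the shift along the tool's x, y, z in cm, then the turn, a rotation vector about the tool's x, y, z in rad, then the closure, from 0 (fully open) to 1 (shut). A call has 1 to 12 rows; each row is the pose to reach, as a shift and turn from the pose commanded when the call began, along the tool's axes at that moment; what a row does not reach only later rows make up. A row lasts 1/12 s, in which the tool goes at most 41.7 mm and 7.16 degrees, less where a joint would pass 70% of its speed; a pose out of reach is approached as far as the arm can. A call with a gripper value outside its range is refused whole. The fingers move at their own pace and stop on an object; "force" is the grip in N (left out, the last holds). Time passes only in rows, so rows that repeat a pose let the fingers close. It gives the time, the measured TCP pose, the force, the opening and the grip force at its end, in the units of the state.
- r.get_state(): the state, without advancing time (a new reading comes with each control period).
- r.camera(name): name is "scene" or "side" or "wrist"; returns (picture, depth): 480x640x3 uint8, blue, green, red; 480x640 float32, m along the optical axis (not along the pixel's ray), 0 where there is no reading.
- r.camera_info(name): a dict with "fx", "fy", "cx", "cy" (pixels), "k1" (the pictures are not rectified: a ray, as slopes to the right and down, at radius r is drawn at 1 + k1 r^2 times it, then the intrinsics apply), "R" (3x3) and "t" (3): a world point X has camera coordinates R X + t. Camera axes: x right, y down, z forward; pixel columns grow to the right and rows downward; lengths in m; the calibration is good to about 2 mm. A picture is of the moment at which its call begins: read the wrist's pose just before it. camera_info takes no time and is no camera call; for the wrist camera it gives the pose at the moment of the call.
- r.hand_in(): hands the job in; it is judged then, once.
The state is a dict: "clock": time; "joint_pos": joint angles; "dq": joint speeds; "joint_efforts": joint torques, N m; "position": TCP position; "eef_rot": TCP orientation; "wrist_force": force on the tool from outside, world axes, zero at the start; "wrist_torque": the same for the moment, N m; "opening": finger opening in m; "gripper_force": force on a finger pad.
Only numpy, scipy, OpenCV 4.12 (cv2) and the standard library are available. Lean on these libraries where they do the work, as an engineer would, in place of code of your own. Each camera call takes 0.05 s, during which the arm holds its last target. There are 200 camera calls.

## Working session

There is one attempt and no reset: what is moved stays moved. The work goes in short steps, Python scripts to look and compute and a tool call to move; the robot and the scene stay as the last step left them, time stands still between calls to the robot, and variables do not carry over. Pictures are saved under pics/ and viewed, at most 10 in all, crops included, and the job is handed in when it is done.

Besides the shell and the picture viewer there is one more tool, called after "Emit:" by a JSON object that holds its "fn" and its "kwargs", one argument or row to a line. drive_tool: Moves the arm, as the interface text tells. Its arguments: {"type":"object","properties":{"rows":{"type":"array"},"force":{"type":"number"}},"required":["rows"]}

```bash
mkdir -p pics; cat > h.py <<'E'
import numpy as np, cv2
from station import r
def undist(info,u,v):
    x=(np.asarray(u,float)-info["cx"])/info["fx"]; y=(np.asarray(v,float)-info["cy"])/info["fy"]
    xd,yd=x,y
    for _ in range(15):
        s=1+info["k1"]*(x*x+y*y); x,y=xd/s,yd/s
    return x,y
def ray_plane(info,u,v,z):
    x,y=undist(info,u,v); R=np.array(info["R"]);t=np.array(info["t"])
    d=np.stack([x,y,np.ones_like(x)],-1)@R; c=-R.T@t
    s=(z-c[2])/d[...,2]
    return c+s[...,None]*d
def cloud(info,dep):
    v,u=np.mgrid[:480,:640]; x,y=undist(info,u,v)
    P=np.stack([x*dep,y*dep,dep],-1)-np.array(info["t"])
    return P@np.array(info["R"])
E
python3 - <<'E'
from h import *
for n in("scene","side"):
    im,d=r.camera(n); i=r.camera_info(n); cv2.imwrite(f"pics/{n}.png",im); np.savez(f"{n}.npz",im=im,d=d,**i)
    print(n,i)
print(r.get_state())
E
```

```text
scene {'fx': 596.0075573204027, 'fy': 596.0075573204027, 'cx': 319.99209482146597, 'cy': 227.87357355197278, 'k1': -0.12433467740772064, 'R': array([[ 0.64078011,  0.76756354,  0.01571807],
       [ 0.45429359, -0.36259167, -0.81372269],
       [-0.61888463,  0.52855793, -0.58104073]]), 't': array([-0.42498052, -0.1416175 ,  1.68409074])}
side {'fx': 589.7153606800407, 'fy': 589.7153606800407, 'cx': 318.1675852046624, 'cy': 227.42145395341987, 'k1': -0.06854670931742922, 'R': array([[-0.85570317, -0.51684742, -0.02531449],
       [-0.23463215,  0.43113428, -0.8712468 ],
       [ 0.46121561, -0.73958906, -0.49019199]]), 't': array([0.52619304, 0.14684689, 1.48850969])}
{'clock': 0.1, 'joint_pos': array([ 6.44579450e+01,  1.58439759e+01,  8.62829993e+01,  1.83109843e-04,
        7.79624227e+01, -6.93360901e+00]), 'dq': array([ 0.01669925, -0.0676389 , -0.21165626, -0.01097665, -0.10317407,
       -0.01477867]), 'joint_efforts': array([ 1.41182987e-03, -4.05459201e+01, -2.37779438e+01,  7.02709076e-02,
        2.99323874e-02, -6.43441831e-05]), 'position': array([0.18330733, 0.54454571, 0.22972598]), 'eef_rot': array([[-9.47721104e-01,  3.19099128e-01, -6.75574226e-04],
       [ 3.19099786e-01,  9.47720079e-01, -1.40645042e-03],
       [ 1.91458157e-04, -1.54849833e-03, -9.99998783e-01]]), 'wrist_force': array([-0.3077791 , -0.0432191 , -0.23562869]), 'wrist_torque': array([ 0.02431413, -0.02871381, -0.01997284]), 'gripper_force': 0.0, 'opening': 0.09372825879902433}
```

View pics/scene.png

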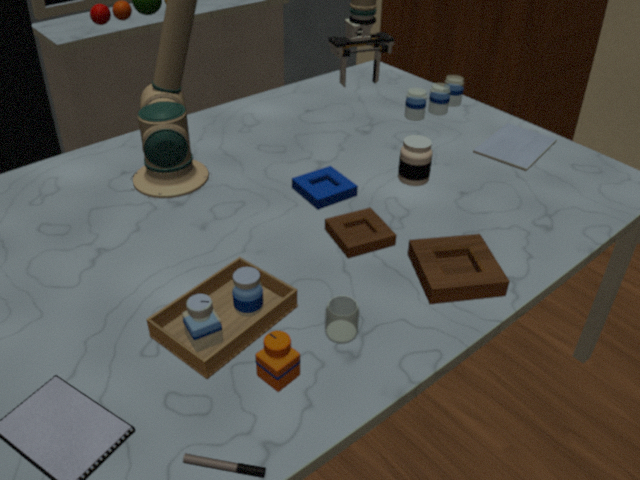

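View pics/side.png

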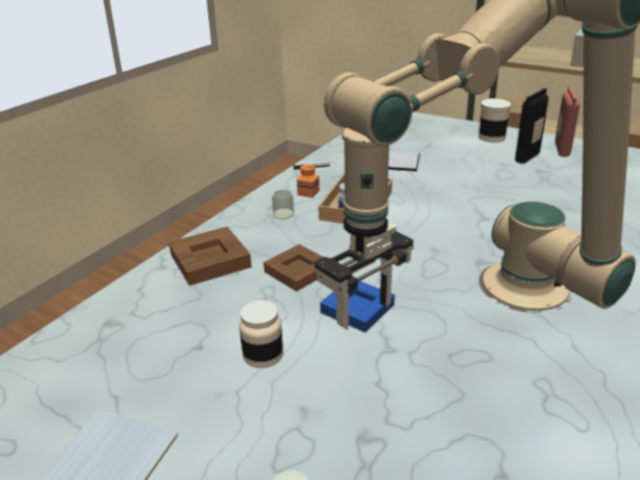

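The picture shows three candidate blocks in the scene view: blue (325,187), small brown (360,232) and large brown (457,268). Not blue and the smaller of its colour makes it the small brown one. The candidate square jars are the clear one in the crate (202,315) and an orange one (278,358), so it is the clear one. I'll confirm both in one crop and measure.

```bash
python3 - <<'E'
from h import *
S=dict(np.load("scene.npz")); im=S["im"]
c=cv2.resize(im[200:380,140:400],None,fx=3,fy=3,interpolation=cv2.INTER_CUBIC); cv2.imwrite("pics/crop.png",c)
print("lid",ray_plane(S,[198],[300],.106),"block top",ray_plane(S,[360,457],[228,262],[.032]))
P=cloud(S,S["d"])
for n,u,v in(("lid",198,300),("round",246,275),("open",342,318),("tub",415,145),("blocks",334,232),("big",430,280),("orange",278,340)):
    print(n,P[v,u].round(3))
# brown block top
hsv=cv2.cvtColor(im,cv2.COLOR_BGR2HSV); 
m=((hsv[...,0]<20)&(hsv[...,1]>90)).astype(np.uint8); m[:, :320]=0;m[:,400:]=0;m[:200]=0;m[262:]=0
sel=(m>0)&(P[...,2]>.027)&(P[...,2]<.04)
q=P[sel]; print(len(q)); rc=cv2.minAreaRect(q[:,:2].astype(np.float32)*1000); print("block",rc)
sel=(np.abs(P[...,2]-.05)<.006)&(np.arange(640)<305)[None]&(np.arange(640)>140)[None]&(np.arange(480)>250)[:,None]&(np.arange(480)<380)[:,None]
print("crate",cv2.minAreaRect(P[sel][:,:2].astype(np.float32)*1000))
i=r.camera_info("wrist"); s=r.get_state(); R=np.array(i["R"]);print("wristcam in tool",(np.array(s["eef_rot"]).T@(-R.T@i["t"]-s["position"])),(R@s["eef_rot"]).round(3),i["fx"])
E
```

```text
lid [[ 0.60136445 -0.25074565  0.106     ]] block top [[0.54731043 0.22249942 0.032     ]
 [0.78252576 0.30458525 0.032     ]]
lid [ 0.601 -0.25   0.105]
round [ 0.585 -0.131  0.094]
open [ 0.782 -0.046  0.072]
tub [0.443 0.519 0.12 ]
blocks [0.517 0.165 0.029]
big [0.795 0.196 0.045]
orange [ 0.774 -0.191  0.1  ]
1334
block ((544.554931640625, 222.8416748046875), (131.9447021484375, 133.0249786376953), 74.64726257324219)
crate ((646.3394775390625, -176.7400360107422), (302.6688232421875, 265.4269714355469), 12.068730354309082)
wristcam in tool [ 0.08304689 -0.00096041 -0.15383932] [[-0.001  1.    -0.001]
 [-0.958 -0.001 -0.287]
 [-0.287  0.001  0.958]] 347.9868916512451
```

View pics/crop.png

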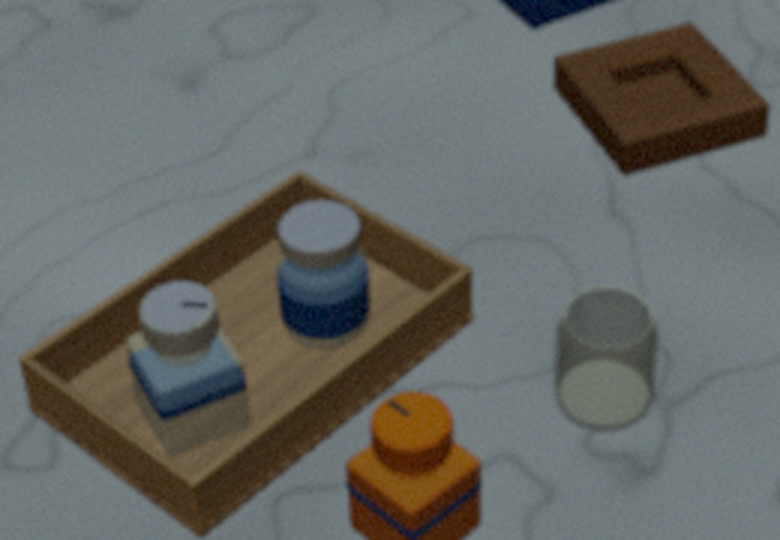

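Confirmed: the clear jar has blue tape and a lid rib at crop (195,305), and the small brown block is at crop (660,95). Moving above the jar for a close look.

Emit:
{"fn": "drive_tool", "kwargs": {
  "rows": [
    [[-10,-10,-2,0,0,0,0],[-64.9,-62,-2,0,0,0,0],[-64.9,-62,-2,0,0,0,0],[-64.9,-62,-2,0,0,0,0],[-64.9,-62,-2,0,0,0,0],[-64.9,-62,-2,0,0,0,0],[-64.9,-62,-2,0,0,0,0],[-64.9,-62,-2,0,0,0,0],[-64.9,-62,-2,0,0,0,0],[-64.9,-62,-2,0,0,0,0],[-64.9,-62,-2,0,0,0,0],[-64.9,-62,-2,0,0,0,0]]
  ],
  "force": 30
}}

```text
clock: 1.1
position: [0.4155, 0.1005, 0.2438]
eef_rot: [[-0.948, 0.319, 0.0], [0.319, 0.948, 0.0], [0.0, 0.0, -1.0]]
wrist_force: [0.2, 0.7, -0.9]
opening: 0.0938
gripper_force: 0.0
```

Emit:
{"fn": "drive_tool", "kwargs": {
  "rows": [
    [[-28.7,-27.3,-0.6,0,0,0,0],[-28.7,-27.3,-0.6,0,0,0,0],[-28.7,-27.3,-0.6,0,0,0,0],[-28.7,-27.3,-0.6,0,0,0,0],[-28.7,-27.3,-0.6,0,0,0,0],[-28.7,-27.3,-0.6,0,0,0,0],[-28.7,-27.3,-0.6,0,0,0,0],[-28.7,-27.3,-0.6,0,0,0,0],[-28.7,-27.3,-0.6,0,0,0,0],[-28.7,-27.3,-0.6,0,0,0,0],[-28.7,-27.3,-0.6,0,0,0,0],[-28.7,-27.3,-0.6,0,0,0,0]]
  ]
}}

```text
clock: 2.1
position: [0.5999, -0.2484, 0.2484]
eef_rot: [[-0.947, 0.321, -0.002], [0.321, 0.947, 0.002], [0.003, 0.001, -1.0]]
wrist_force: [0.0, 0.2, 0.3]
opening: 0.0941
gripper_force: 0.0
```

```bash
python3 - <<'E'
from h import *
s=r.get_state(); i=r.camera_info("wrist"); im,d=r.camera("wrist"); cv2.imwrite("pics/w1.png",im); np.savez("w1.npz",im=im,d=d,**i)
print(s["position"],s["joint_pos"].round(1),np.degrees(np.arctan2(s["eef_rot"][1,0],s["eef_rot"][0,0])))
E
```

```text
[ 0.59989915 -0.24842361  0.24841917] [-28.7  21.9  74.5   0.   83.7 -99.9] 161.29085712140142
```

View pics/w1.png

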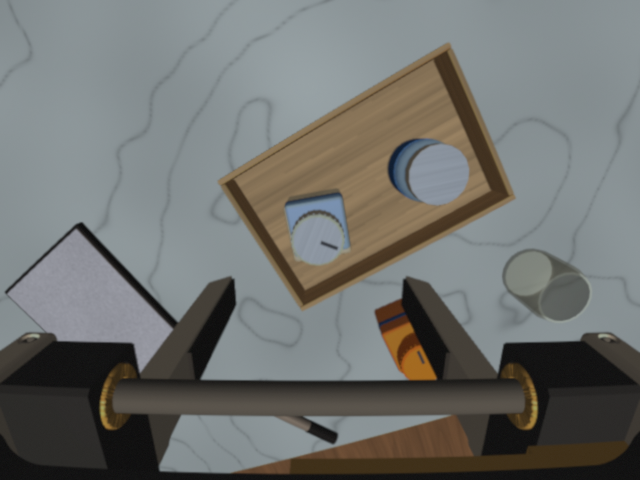

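The wrist view shows the lid disc at (318,238) with its rib toward (330,245). The jar shoulder corners are near (286,197), (342,192) and (350,250).

```bash
python3 - <<'E'
from h import *
W=dict(np.load("w1.npz")); P=cloud(W,W["d"])
near=np.hypot(P[...,0]-.6,P[...,1]+.25)<.06
m=near&(P[...,2]>.1)&(P[...,2]<.115); q=P[m]
print(len(q),"z",np.median(q[:,2]),cv2.minEnclosingCircle((q[:,:2]*1000).astype(np.float32)))
v,u=np.nonzero(m); print("ellipse px",cv2.fitEllipse(max(cv2.findContours(m.astype(np.uint8),0,1)[0],key=len)))
m2=near&(P[...,2]>.063)&(P[...,2]<.075); q=P[m2]; print(len(q),cv2.minAreaRect((q[:,:2]*1000).astype(np.float32)))
e=ray_plane(W,[286,342,350],[197,192,250],.068); print(e.round(4))
for a,b in((0,1),(1,2)): print(np.degrees(np.arctan2(*(e[b]-e[a])[[1,0]])))
k=ray_plane(W,[321,336],[242,247],.107); print("rib",np.degrees(np.arctan2(*(k[1]-k[0])[[1,0]])))
im=W["im"]; cv2.imwrite("pics/w1c.png",cv2.resize(im[170:290,250:390],None,fx=5,fy=5,interpolation=cv2.INTER_CUBIC))
E
```

```text
2149 z 0.10462029292026236 ((605.7191772460938, -251.8660888671875), 24.65566062927246)
ellipse px ((317.3848571777344, 239.79273986816406), (50.79855728149414, 52.1734619140625), 92.30756378173828)
1267 ((605.608642578125, -251.82992553710938), (60.00075149536133, 60.094398498535156), 81.5371322631836)
[[ 0.5641 -0.2698  0.068 ]
 [ 0.5769 -0.217   0.068 ]
 [ 0.6356 -0.2271  0.068 ]]
76.35287501533455
-9.844964716970255
rib 52.03269959989415
```

View pics/w1c.png

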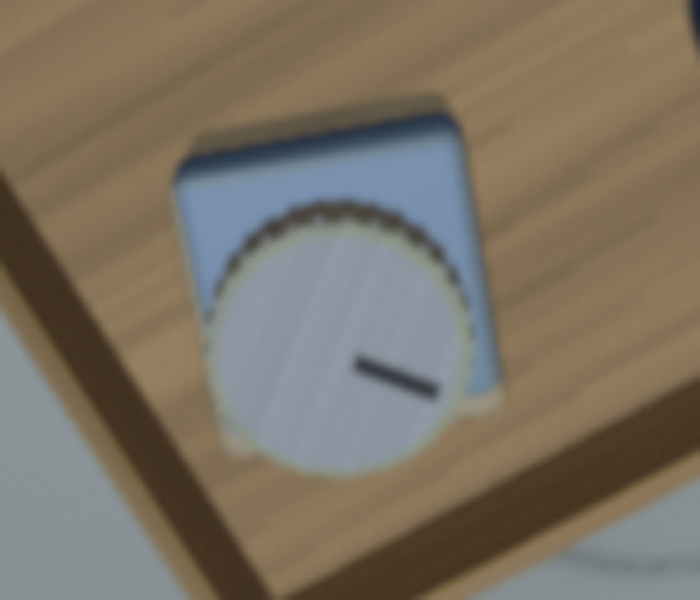

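Emit:
{"fn": "drive_tool", "kwargs": {
  "rows": [
    [[-0.6,-0.1,2,0,0,0,0],[-0.6,-0.1,5,0,0,0,0],[-0.6,-0.1,8,0,0,0,0],[-0.6,-0.1,10.5,0,0,0,0],[-0.6,-0.1,12.5,0,0,0,0],[-0.6,-0.1,13.5,0,0,0,0],[-0.6,-0.1,14,0,0,0,0],[-0.6,-0.1,14,0,0,0,0],[-0.6,-0.1,14,0,0,0,0],[-0.6,-0.1,14,0,0,0,0]]
  ]
}}

```text
clock: 2.98
position: [0.6065, -0.2509, 0.1116]
eef_rot: [[-0.948, 0.319, 0.003], [0.319, 0.948, -0.001], [-0.003, -0.0, -1.0]]
wrist_force: [0.2, -0.0, 0.2]
opening: 0.0941
gripper_force: 0.0
```

```bash
python3 -c "
from h import *
s=r.get_state();d=np.array([.6057,-.2519,.100])-s['position'];print(s['position'],s['eef_rot'].T@d*100,s['joint_pos'])"
```

```text
[ 0.60647279 -0.25085943  0.111642  ] [ 0.04356755 -0.122876    1.16411517] [-2.85478462e+01  2.71617510e+01  8.58298791e+01  1.18139409e-02
  6.68353151e+01 -9.99588181e+01]
```

Emit:
{"fn": "drive_tool", "kwargs": {
  "rows": [
    [[0,-0.1,0.6,0,0,0,0],[0,-0.1,1.1,0,0,0,0],[0,-0.1,1.1,0,0,0,0],[0,-0.1,1.1,0,0,0,1],[0,-0.1,1.1,0,0,0,1],[0,-0.1,1.1,0,0,0,1],[0,-0.1,1.1,0,0,0,1],[0,-0.1,1.1,0,0,0,1],[0,-0.1,1.1,0,0,0,1],[0,-0.1,1.1,0,0,0,1],[0,-0.1,1.1,0,0,0,1],[0,-0.1,1.1,0,0,0,1]]
  ],
  "force": 30
}}

```text
clock: 3.98
position: [0.6054, -0.2514, 0.0989]
eef_rot: [[-0.948, 0.319, 0.0], [0.319, 0.948, 0.0], [-0.0, 0.001, -1.0]]
wrist_force: [-0.1, 0.4, 0.3]
opening: 0.0474
gripper_force: 30.0
```

Emit:
{"fn": "drive_tool", "kwargs": {
  "rows": [
    [[0,0,-0.5,0,0,0,1],[0,0,-1.5,0,0,0,1],[0,0,-3,0,0,0,1],[0,0,-5,0,0,0,1],[0,0,-7,0,0,0,1],[0,0,-9,0,0,0,1],[0,0,-11,0,0,0,1],[0,0,-12.5,0,0,0,1],[0,0,-13,0,0,0,1],[0,0,-13,0,0,0,1],[0,0,-13,0,0,0,1]]
  ]
}}

```text
clock: 4.9
position: [0.6049, -0.2515, 0.2285]
eef_rot: [[-0.948, 0.319, -0.001], [0.319, 0.948, 0.0], [0.001, 0.0, -1.0]]
wrist_force: [-0.5, 0.2, -1.9]
opening: 0.0473
gripper_force: 30.0
```

```bash
python3 -c "
from h import *
s=r.get_state();d=np.array([.545,.223,.23])-s['position'];print(s['position'],s['eef_rot'].T@d*100,s['wrist_force'],s['opening'],s['gripper_force'])"
```

```text
[ 0.60486485 -0.25148694  0.22850059] [20.81674125 43.05677264 -0.1290062 ] [-0.49353957  0.1839693  -1.93997007] 0.047316862232903 29.99951854610117
```

Emit:
{"fn": "drive_tool", "kwargs": {
  "rows": [
    [[0.6,0.9,0,0,0,0.02,1],[2,3,0,0,0,0.04,1],[4,6,0,0,0,0.06,1],[6,9,0,0,0,0.08,1],[8,12,0,0,0,0.1,1],[10,15,0,0,0,0.12,1],[12,18,0,0,0,0.12,1],[14,21,0,0,0,0.12,1],[16,24,0,0,0,0.12,1],[18,27,0,0,0,0.12,1],[19.8,29.5,0,0,0,0.12,1],[20.8,31,0,0,0,0.12,1]]
  ]
}}

```text
clock: 5.9
position: [0.5044, 0.1115, 0.2274]
eef_rot: [[-0.904, 0.428, -0.004], [0.428, 0.904, 0.001], [0.004, -0.0, -1.0]]
wrist_force: [0.1, -0.5, -3.5]
opening: 0.0477
gripper_force: 30.0
```

Emit:
{"fn": "drive_tool", "kwargs": {
  "rows": [
    [[0,0,0,0,0,0,1],[0,0,0,0,0,0,1],[0,0,0,0,0,0,1]]
  ]
}}

```text
clock: 6.15
position: [0.5069, 0.1078, 0.2281]
eef_rot: [[-0.903, 0.43, -0.001], [0.43, 0.903, -0.001], [0.001, -0.001, -1.0]]
wrist_force: [0.3, -0.4, -2.2]
opening: 0.0476
gripper_force: 30.0
```

```bash
python3 - <<'E'
from h import *
s=r.get_state(); i=r.camera_info("wrist"); im,d=r.camera("wrist"); cv2.imwrite("pics/w2.png",im); np.savez("w2.npz",im=im,d=d,pos=s["position"],rot=s["eef_rot"],**i)
print(s["position"],s["joint_pos"].round(1),np.degrees(np.arctan2(s["eef_rot"][1,0],s["eef_rot"][0,0])))
W=i; P=cloud(i,d)
near=np.hypot(P[...,0]-.545,P[...,1]-.223)<.11
t=near&(np.abs(P[...,2]-.032)<.006); q=P[t]; print("block",len(q),np.median(q[:,2]),cv2.minAreaRect((q[:,:2]*1000).astype(np.float32)))
f=(np.hypot(P[...,0]-.545,P[...,1]-.223)<.05)&(np.abs(P[...,2]-.012)<.004); q=P[f]; print("floor",len(q),np.median(q[:,2]),cv2.minAreaRect((q[:,:2]*1000).astype(np.float32)))
E
```

```text
[0.5068681  0.10781577 0.22805892] [  4.4  11.   93.1  -0.1  75.9 -60.2] 154.52040200616008
block 12006 0.03165715593673761 ((543.0064086914062, 225.91592407226562), (130.9416046142578, 130.69650268554688), 74.85417938232422)
floor 3291 0.011821728727337888 ((544.9010009765625, 226.4798126220703), (61.9051513671875, 62.84461975097656), 75.11277770996094)
```

View pics/w2.png

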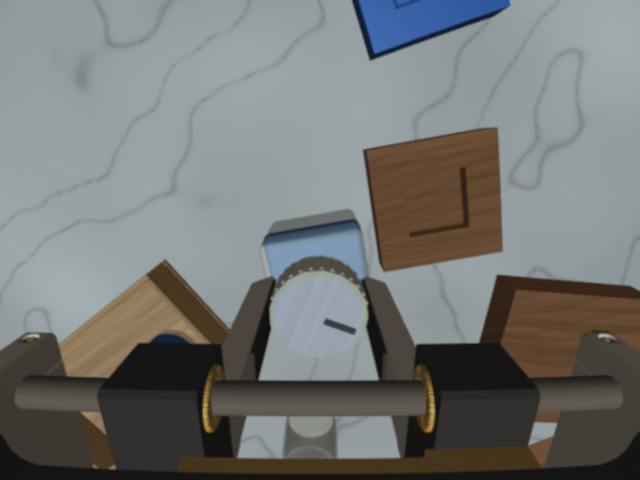

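The small brown block's top is around (435,200) with its well at (437,202), and the jar hangs from the lid at (318,313). I'll check the jar's yaw in hand.

```bash
python3 - <<'E'
from h import *
W=dict(np.load("w2.npz")); P=cloud(W,W["d"]); p=W["pos"]
near=np.hypot(P[...,0]-p[0],P[...,1]-p[1])<.05
m=near&(np.abs(P[...,2]-.197)<.007); q=P[m]; print(len(q),np.median(q[:,2]),cv2.minAreaRect((q[:,:2]*1000).astype(np.float32)))
m=near&(np.abs(P[...,2]-.235)<.007); m[:,:268]=0; m[:,370:]=0; q=P[m]; print("lid",len(q),np.median(q[:,2]),cv2.minEnclosingCircle((q[:,:2]*1000).astype(np.float32)))
b=near&(np.abs(P[...,2]-.197)<.007); v,u=np.nonzero(b); print(u.min(),u.max(),v.min(),v.max())
# far edge line of shoulder
cols=range(275,350); e=[(c,v[u==c].min()) for c in cols if (u==c).any()]; e=np.array(e)
L=ray_plane(W,e[:,0],e[:,1],.197); vx,vy,*_=cv2.fitLine((L[:,:2]).astype(np.float32),cv2.DIST_HUBER,0,.01,.01).ravel(); print("yaw edge",np.degrees(np.arctan2(vy,vx)))
print(W["rot"].T@(np.array([.5435,.226,.228])-p)*100)
E
```

```text
3286 0.1963659957134941 ((492.7027893066406, 111.00587463378906), (60.15906524658203, 30.709671020507812), 74.90409088134766)
lid 7261 0.2335822971891164 ((506.90118408203125, 107.18685150146484), 25.72460174560547)
260 370 227 281
yaw edge 74.63546
[ 1.77725664e+00  1.22448093e+01 -1.11516202e-02]
```

Emit:
{"fn": "drive_tool", "kwargs": {
  "rows": [
    [[0.1,0.6,0,0,0,0,1],[0.4,2.6,0,0,0,0,1],[0.8,5.4,0,0,0,0,1],[1.2,8,0,0,0,0,1],[1.5,10.4,1,0,0,0,1],[1.7,11.8,2.5,0,0,0,1],[1.8,12.2,4.5,0,0,0,1],[1.8,12.2,6.5,0,0,0,1],[1.8,12.2,8.2,0,0,0,1],[1.8,12.2,9,0,0,0,1],[1.8,12.2,9,0,0,0,1],[1.8,12.2,9,0,0,0,1]]
  ]
}}

```text
clock: 7.2
position: [0.5438, 0.226, 0.1389]
eef_rot: [[-0.902, 0.431, -0.0], [0.431, 0.902, 0.0], [0.0, -0.0, -1.0]]
wrist_force: [-0.1, -0.1, -2.4]
opening: 0.0474
gripper_force: 30.0
```

```bash
python3 - <<'E'
from h import *
s=r.get_state(); i=r.camera_info("wrist"); im,d=r.camera("wrist"); cv2.imwrite("pics/w3.png",im); p=s["position"]
P=cloud(i,d); near=np.hypot(P[...,0]-.545,P[...,1]-.223)<.11
t=near&(np.abs(P[...,2]-.032)<.005); q=P[t]; print("block",len(q),cv2.minAreaRect((q[:,:2]*1000).astype(np.float32)))
m=(np.hypot(P[...,0]-p[0],P[...,1]-p[1])<.05)&(np.abs(P[...,2]-p[2]+.0315)<.007); q=P[m]; print(cv2.minAreaRect((q[:,:2]*1000).astype(np.float32)))
print(p,s["rot"] if "rot" in s else s["eef_rot"].T@(np.array([.5435,.226,p[2]])-p)*100,s["wrist_force"])
E
```

```text
block 13252 ((542.828125, 225.36477661132812), (130.86245727539062, 129.97349548339844), 74.966064453125)
((529.6226806640625, 229.27621459960938), (60.22400665283203, 30.978681564331055), 74.32308197021484)
[0.54383547 0.22601626 0.13888518] [ 2.95657201e-02 -1.59340955e-02  5.53055937e-06] [-0.13121923 -0.13445406 -2.41354505]
```

View pics/w3.png

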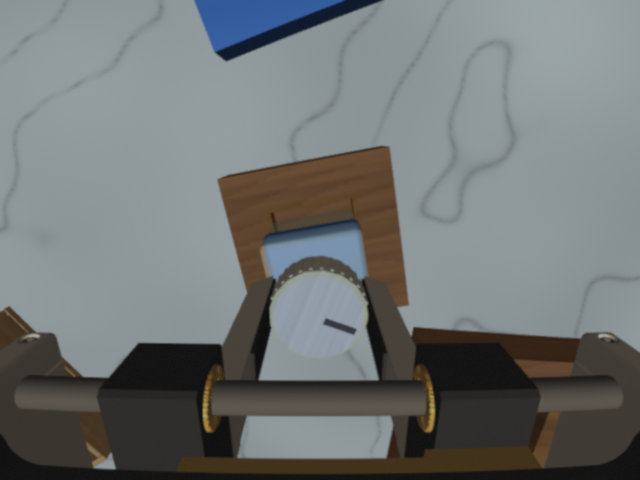

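The jar hangs over the well within about 1 mm (shoulder edge at (312,230), well mouth corners at (273,215) and (352,202)). Lowering.

Emit:
{"fn": "drive_tool", "kwargs": {
  "rows": [
    [[0,-0.05,0.5,0,0,0,1],[0,-0.05,1,0,0,0,1],[0,-0.05,1.4,0,0,0,1],[0,-0.05,1.7,0,0,0,1],[0,-0.05,2,0,0,0,1],[0,-0.05,2.3,0,0,0,1],[0,-0.05,2.6,0,0,0,1],[0,-0.05,2.8,0,0,0,1],[0,-0.05,3,0,0,0,1],[0,-0.05,3.15,0,0,0,1],[0,-0.05,3.25,0,0,0,1],[0,-0.05,3.25,0,0,0,1]]
  ]
}}

```text
clock: 8.25
position: [0.543, 0.226, 0.1062]
eef_rot: [[-0.903, 0.43, -0.0], [0.43, 0.903, -0.0], [0.0, -0.0, -1.0]]
wrist_force: [-0.5, 0.2, -2.7]
opening: 0.0478
gripper_force: 30.0
```

Emit:
{"fn": "drive_tool", "kwargs": {
  "rows": [
    [[0,0,0.05,0,0,0,1],[0,0,0.1,0,0,0,1],[0,0,0.15,0,0,0,1],[0,0,0.2,0,0,0,1],[0,0,0.2,0,0,0,1],[0,0,0.2,0,0,0,1],[0,0,0.2,0,0,0,1]]
  ]
}}

```text
clock: 8.83
position: [0.5433, 0.2261, 0.1048]
eef_rot: [[-0.903, 0.43, 0.001], [0.43, 0.903, 0.0], [-0.0, 0.001, -1.0]]
wrist_force: [0.4, 0.7, 1.5]
opening: 0.0476
gripper_force: 30.0
```

Emit:
{"fn": "drive_tool", "kwargs": {
  "rows": [
    [[0,0,0,0,0,0.05,1],[0,0,0.01,0,0,0.15,1],[0,0,0.02,0,0,0.25,1],[0,0,0.03,0,0,0.35,1],[0,0,0.04,0,0,0.45,1],[0,0,0.05,0,0,0.55,1],[0,0,0.06,0,0,0.6,1],[0,0,0.06,0,0,0.6,1]]
  ]
}}

```text
clock: 9.5
position: [0.5433, 0.2258, 0.1042]
eef_rot: [[-0.502, 0.865, 0.001], [0.865, 0.502, -0.0], [-0.0, 0.001, -1.0]]
wrist_force: [-1.1, 0.1, 1.3]
opening: 0.0473
gripper_force: 30.0
```

```bash
cat > st.py <<'E'
from h import *
s=r.get_state(); print(s["position"].round(4),"yaw",np.degrees(np.arctan2(s["eef_rot"][1,0],s["eef_rot"][0,0])).round(2),"F",s["wrist_force"].round(2),"T",s["wrist_torque"].round(3),"j6",s["joint_pos"][5].round(1),s["gripper_force"].round(1))
E
python3 st.py
```

```text
Traceback (most recent call last):
  File "st.py", line 2, in <module>
    s=r.get_state(); print(s["position"].round(4),"yaw",np.degrees(np.arctan2(s["eef_rot"][1,0],s["eef_rot"][0,0])).round(2),"F",s["wrist_force"].round(2),"T",s["wrist_torque"].round(3),"j6",s["joint_pos"][5].round(1),s["gripper_force"].round(1))
                                                                                                                                                                                                                          ^^^^^^^^^^^^^^^^^^^^^^^^
AttributeError: 'float' object has no attribute 'round'
```

```bash
sed -i 's/s\["gripper_force"\].round(1)/s["gripper_force"]/' st.py; python3 st.py
```

```text
[0.5433 0.2258 0.1042] yaw 120.1 F [-1.07  0.08  1.34] T [-0.159  0.123 -0.093] j6 -14.3 30.00114985217806
```

Emit:
{"fn": "drive_tool", "kwargs": {
  "rows": [
    [[0,0,0.01,0,0,0.05,1],[0,0,0.02,0,0,0.15,1],[0,0,0.03,0,0,0.25,1],[0,0,0.03,0,0,0.3,1],[0,0,0.03,0,0,0.3,1]]
  ]
}}

```text
clock: 9.92
position: [0.5432, 0.2258, 0.1039]
eef_rot: [[-0.225, 0.974, 0.0], [0.974, 0.225, -0.0], [-0.0, 0.0, -1.0]]
wrist_force: [-0.0, -0.5, 2.0]
opening: 0.047
gripper_force: 30.0
```

```bash
python3 st.py
```

```text
[0.5432 0.2258 0.1039] yaw 102.99 F [-0.04 -0.53  2.02] T [-0.187  0.219 -0.098] j6 2.8 30.001266508188564
```

Emit:
{"fn": "drive_tool", "kwargs": {
  "rows": [
    [[0,0,0.01,0,0,0.05,1],[0,0,0.02,0,0,0.15,1],[0,0,0.03,0,0,0.25,1],[0,0,0.03,0,0,0.3,1],[0,0,0.03,0,0,0.3,1]]
  ]
}}

```text
clock: 10.33
position: [0.5425, 0.2258, 0.1036]
eef_rot: [[0.07, 0.998, -0.001], [0.998, -0.07, -0.001], [-0.001, -0.001, -1.0]]
wrist_force: [-1.8, -0.2, 4.1]
opening: 0.0474
gripper_force: 30.0
```

```bash
python3 st.py
```

```text
[0.5425 0.2258 0.1036] yaw 85.98 F [-1.8  -0.22  4.09] T [-0.141  0.609  0.786] j6 19.9 30.000813132669464
```

Torque about z jumped to 0.79 N m, which suggests the stop. I'll hold briefly and verify with the rib and the jar's yaw.

Emit:
{"fn": "drive_tool", "kwargs": {
  "rows": [
    [[0,0,0,0,0,0,1],[0,0,0,0,0,0,1],[0,0,0,0,0,0,1],[0,0,0,0,0,0,1]]
  ]
}}

```text
clock: 10.67
position: [0.5425, 0.2258, 0.1035]
eef_rot: [[0.07, 0.998, -0.001], [0.998, -0.07, -0.001], [-0.001, -0.001, -1.0]]
wrist_force: [-3.3, -0.2, 6.3]
opening: 0.0476
gripper_force: 30.0
```

```bash
python3 st.py; cat > look.py <<'E'
import sys
from h import *
s=r.get_state(); i=r.camera_info("wrist"); im,d=r.camera("wrist"); p=s["position"]; n=sys.argv[1]; cv2.imwrite(f"pics/{n}.png",im)
P=cloud(i,d)
m=(np.hypot(P[...,0]-p[0],P[...,1]-p[1])<.05)&(np.abs(P[...,2]-.074)<.006); q=P[m]; print("shoulder",np.median(q[:,2]),cv2.minAreaRect((q[:,:2]*1000).astype(np.float32)))
def rib(im):
    g=cv2.cvtColor(im,cv2.COLOR_BGR2GRAY)[275:352,282:358]; mm=(g<90).astype(np.uint8)
    k,l,st,c=cv2.connectedComponentsWithStats(mm); j=[a for a in range(1,k) if 40<st[a,4]<500]
    for a in j:
        vv,uu=np.nonzero(l==a); vx,vy,x,y=cv2.fitLine(np.c_[uu,vv].astype(np.float32),2,0,.01,.01).ravel(); print("rib",st[a,4],c[a]+[282,275],"img ang",np.degrees(np.arctan2(vy,vx)))
for t in (cv2.imread("pics/w3.png"),im): rib(t)
print("yaw",np.degrees(np.arctan2(s["eef_rot"][1,0],s["eef_rot"][0,0])))
E
python3 look.py w4
```

```text
[0.5425 0.2258 0.1035] yaw 85.98 F [-3.33 -0.22  6.3 ] T [-0.126  0.677  0.753] j6 19.9 30.00097358919902
shoulder 0.07328446324260712 ((547.8033447265625, 238.7529296875), (32.04808044433594, 60.60079574584961), 71.23887634277344)
rib 66 [352.33333333 278.13636364] img ang 31.028275
rib 174 [339.28735632 326.09195402] img ang 18.806908
rib 45 [285.51111111 277.31111111] img ang -28.289948
rib 54 [353.46296296 278.5       ] img ang 44.32635
rib 170 [340.11176471 324.59411765] img ang 14.430316
yaw 85.98050962920473
```

View pics/w4.png

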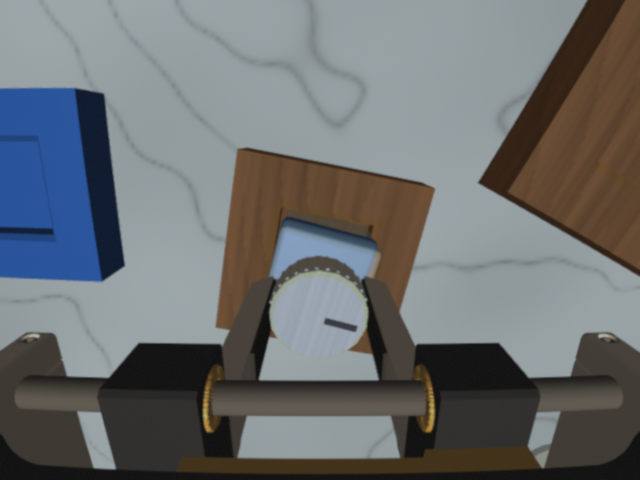

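Home: jar yaw is 71.2° (cw play taken up, shoulder at (325,245)), and the rib (340,325) slipped 4° in the fingers against the stop. Backing off a quarter turn plus about 0.09 rad for the play.

Emit:
{"fn": "drive_tool", "kwargs": {
  "rows": [
    [[0,0,0,0,0,-0.05,1],[0,0,-0.01,0,0,-0.15,1],[0,0,-0.02,0,0,-0.25,1],[0,0,-0.03,0,0,-0.35,1],[0,0,-0.04,0,0,-0.45,1],[0,0,-0.05,0,0,-0.55,1],[0,0,-0.06,0,0,-0.65,1],[0,0,-0.07,0,0,-0.75,1],[0,0,-0.08,0,0,-0.85,1],[0,0,-0.09,0,0,-0.95,1],[0,0,-0.1,0,0,-1.05,1],[0,0,-0.11,0,0,-1.1,1]]
  ]
}}

```text
clock: 11.72
position: [0.5439, 0.2263, 0.1046]
eef_rot: [[-0.858, 0.514, 0.002], [0.514, 0.858, 0.001], [-0.001, 0.002, -1.0]]
wrist_force: [-0.3, 0.5, 3.0]
opening: 0.047
gripper_force: 30.0
```

Emit:
{"fn": "drive_tool", "kwargs": {
  "rows": [
    [[0,0,-0.01,0,0,-0.1,1],[0,0,-0.02,0,0,-0.2,1],[0,0,-0.03,0,0,-0.3,1],[0,0,-0.04,0,0,-0.4,1],[0,0,-0.05,0,0,-0.5,1],[0,0,-0.05,0,0,-0.56,1],[0,0,-0.05,0,0,-0.56,1],[0,0,-0.05,0,0,-0.56,1],[0,0,-0.05,0,0,-0.56,1],[0,0,-0.05,0,0,-0.56,1]]
  ]
}}

```text
clock: 12.55
position: [0.5439, 0.2264, 0.1051]
eef_rot: [[-1.0, -0.014, 0.002], [-0.014, 1.0, 0.001], [-0.002, 0.001, -1.0]]
wrist_force: [0.1, 1.0, 2.8]
opening: 0.0477
gripper_force: 30.0
```

```bash
python3 st.py; python3 look.py w5
```

```text
[0.5439 0.2264 0.1051] yaw -179.17 F [0.12 1.02 2.84] T [ 0.337 -0.136  0.013] j6 -75.0 30.00058629841078
shoulder 0.07336088084970677 ((530.6338500976562, 228.7078857421875), (60.26232147216797, 32.8176383972168), 76.89318084716797)
rib 66 [352.33333333 278.13636364] img ang 31.028275
rib 174 [339.28735632 326.09195402] img ang 18.806908
rib 48 [285.75       277.27083333] img ang -23.10621
rib 59 [351.98305085 277.77966102] img ang 22.916136
rib 177 [340.07344633 325.0960452 ] img ang 15.499209
yaw -179.17228353780217
```

View pics/w5.png

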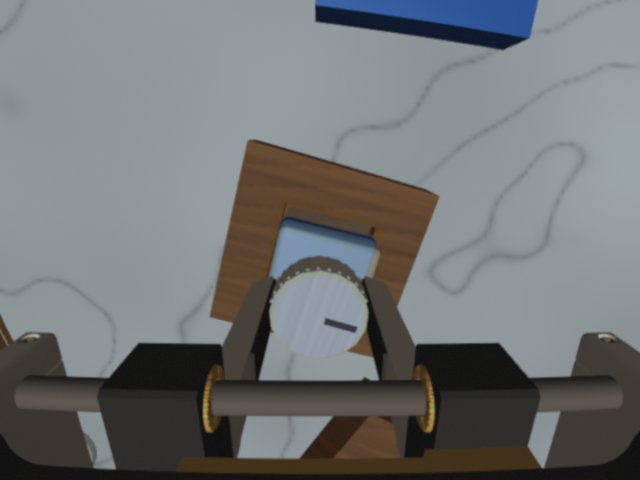

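The jar is still seated, with its shoulder at (325,245) and z unchanged. The tool turned 94.8°; taking off the jar's 5.7° of play and about 1° of slip leaves the lid at about 88° (1.54 rad). It is gripped at 30 N, so I'm handing in.

```bash
python3 -c "
from station import r
print(r.hand_in())"
```

```text
the job is handed in; nothing more can be done
None
```

I handed the job in with the jar seated in the well of the small brown block, the lid screwed home and then backed off about 1.54 rad, and still gripped at 30 N; the hand-in returned no verdict.

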